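# Bring the parts pile round to the front of the bench carousel

## Task

Stack the loose square parts box squarely on top of its matching pile of boxes on the carousel and let go of it. Then pinch one of the carousel's upright posts by its grey sleeve and turn the carousel until the pile stands at the front, right above the metal pointer of the stand, and finish while still gripping the post, holding the turntable still there. Leave the bottle, tub and circuit board on the mat alone.

Things in the scene. Friction and masses are not known exactly. Their poses are not given: they have to be found in the camera images.
- parts_box: loose closed square parts box, grey plastic with a thin black seam all round and a white top, 60 x 60 mm and 16 mm tall, 50 to 110 g, lying flat on the blue mat (mat top at 3 mm). Origin at the centre of its underside, x and y along its sides, z up. Any quarter turn of it looks and counts the same.
- turntable: dark round top of the carousel, 260 mm across, 12 mm thick, its upper face 39 mm above the bench; turns freely (0.04 N m friction, no stops) about the vertical z axis through its origin, the centre of its underside. Four bays 73 mm from the axis, contents fixed: pile at -x, white jars 57 mm wide, 45 tall at +y and -y, amber jar 38 tall at +x; 20 mm dividers and posts between.
- pile_top (a point): centre of the top face of the fixed pile of two square grey boxes just like the loose one (60 x 60 mm, 32 mm tall together, top 71 mm above the bench, sides along the turntable's x and y), 73 mm from the turntable's axis on its -x side; turns with the turntable, axes as the turntable's.
- front (a point): point fixed to the stand where pile_top lies when the pile is exactly at the front, above the pointer; same height and distance from the axis.
- stand: fixed base of the carousel, black, 210 mm across, mostly hidden under the turntable; from it a flat aluminium tongue, the pointer, 26 mm wide and 12 mm tall, with a pointed end, sticks out to 188 mm from the axis along the stand's -x axis, roughly towards the robot. Origin on the turntable's axis at the underside, z up.
- flux_bottle: loose bystander: white squeeze bottle with a needle, 38 mm across, 118 mm tall; origin at the centre of its underside.
- paste_tub: loose bystander: round white tub with a steel lid, 64 mm across, 60 mm tall; origin at the centre of its underside.
- circuit_board: loose bystander: green circuit board 50 x 80 mm, 5 mm thick with 2 mm chips, lying flat; origin at the centre of its underside.
- post0 (a point): centre of the top of an upright steel post whose upper 60 mm are a round grey sleeve 16 mm thick that spins freely on it (so it can be pinched and led round without turning the fingers), 102 mm tall, its top 141 mm above the bench, 112 mm from the turntable's axis at 45 degrees counter-clockwise from the turntable's +x; fixed to the turntable. All else on the carousel stays below 88 mm.
- post1 (a point): centre of the top of an upright steel post whose upper 60 mm are a round grey sleeve 16 mm thick that spins freely on it (so it can be pinched and led round without turning the fingers), 102 mm tall, its top 141 mm above the bench, 112 mm from the turntable's axis at 135 degrees counter-clockwise from the turntable's +x; fixed to the turntable. All else on the carousel stays below 88 mm.
- post2 (a point): centre of the top of an upright steel post whose upper 60 mm are a round grey sleeve 16 mm thick that spins freely on it (so it can be pinched and led round without turning the fingers), 102 mm tall, its top 141 mm above the bench, 112 mm from the turntable's axis at 225 degrees counter-clockwise from the turntable's +x; fixed to the turntable. All else on the carousel stays below 88 mm.
- post3 (a point): centre of the top of an upright steel post whose upper 60 mm are a round grey sleeve 16 mm thick that spins freely on it (so it can be pinched and led round without turning the fingers), 102 mm tall, its top 141 mm above the bench, 112 mm from the turntable's axis at 315 degrees counter-clockwise from the turntable's +x; fixed to the turntable. All else on the carousel stays below 88 mm.
Not all that is in view belongs to the job. There is more than one size of the parts_box; the job needs the smaller.

How it is judged:
On the way, in this order (a step that is already met when the one before it is completed fails the run):
1. the loose box lies squarely on the pile, let go (horizontal distance between parts_box and pile_top below 0.008 m and z of parts_box in the frame of pile_top between -0.004 and 0.004 m and angle between parts_box's own z axis and vertical below 0.1 rad and (angle between the x axis of parts_box and the x axis of turntable, either way round below 0.15 rad or angle between the x axis of parts_box and the y axis of turntable, either way round below 0.15 rad) and contact force between the arm and parts_box below 0.3 N), for 0.2 s.
2. the pile is at the front, above the pointer, and the fingers hold the turntable still (horizontal distance between pile_top and front below 0.009 m and contact force between the fingers and turntable above 12 N and angular speed of turntable below 0.08 rad/s), for 0.2 s.
At the end, for the whole second after the job is handed in: The loose box lies flat on the pile, centred within 8 mm and square within 0.15 rad (any quarter turn), not touched by the robot; the pile's centre is within 9 mm of the front point above the pointer; it is still (under 0.08 rad/s) and the fingers grip it with more than 12 N (all of step 1 and all of step 2); the arm keeps its last pose, push and grip.
It fails at once if the flux bottle was moved more than 20 mm (distance of flux_bottle from where it was at the start of the episode above 0.02 m).
It fails at once if the paste tub was moved more than 20 mm (distance of paste_tub from where it was at the start of the episode above 0.02 m).
It fails at once if the circuit board was moved more than 20 mm (distance of circuit_board from where it was at the start of the episode above 0.02 m).
It also fails if it takes over 53 s, if anything falls off the work surface, if the arm or the gripper's body presses on something with over 40 N, if the wrist force passes 120 N, or if a joint passes its speed limit or range.

## Robot

A 6-joint arm with a two-finger parallel gripper is mounted at the origin on the work surface. World frame = base frame: x ahead of the robot, y to its left, z up, the work surface at z = 0. Lengths are in m, angles in rad, forces in N, time in s.
With the tool pointing down it reaches from about 0.35 to 0.875 m from the base axis. Payload 15.5 kg.
Tool frame: the origin (TCP) lies midway between the tips of the shut fingers; the grasp point (between the pads) lies 19 mm behind it; z points along the fingers, x is the direction in which the jaws open and shut, and the axes are right-handed (so a half turn about z gives the same grasp; the last joint's range is limited). The gripper opens to 85 mm and grips with 20 to 120 N. Pads are 22 mm wide; open, the fingers measure 114 mm over their backs; the gripper's body (76 mm by 85 mm) begins 54 mm behind the grasp point. The pads swing forward as they close: fully open they stand 13 mm farther back than shut.
Start: joints at [1.028, 0.494, 1.345, -0, 1.302, -0.096], TCP at [0.27, 0.564, 0.231] pointing down, gripper open.
Joint ranges: [-2.91, 2.91], [-0.82, 2.16], [0.22, 2.67], [-1.22, 4.37], [0.12, 2.79], [-3.08, 3.08]. Speed limits (rad/s): [1.89, 1.89, 2.57, 3.01, 3.01, 3.01].

## Interface

Orientations are given as a unit quaternion [x, y, z, w].
In Python, from bench import get_state, cams, workorder gives the robot as it stands.
- The arm moves only by the tool send_rows, never from a script. Its argument "motion" is a list of rows, each a list of 5 numbers: the gripper's target within -1 to 1 (fully open at 1, half-way at 0, shut at -1), then the shift along the world's x, y, z in m, then the turn about the world's z in degrees. A call has 1 to 10 rows; each row shifts and turns the commanded pose from where the row before left it; what a row does not reach is not made up. A row lasts 1/12 s, in which the tool goes at most 41.7 mm and 7.16 degrees, less where a joint would pass 70% of its speed; a pose out of reach is approached as far as the arm can. A call is refused whole if a number of a shift passes 0.0417 or a number of a turn 7.16, either way. A call with a gripper value outside its range is refused whole. The fingers move at their own pace and stop on an object; "squeeze" is the grip in N (left out, the last holds). Time passes only in rows, so rows that do not move let the fingers close. It gives the time, the measured TCP pose, the force and the opening at its end, in the units of the state.
- get_state(): the state, without advancing time (a new reading comes with each control period).
- cams.snapshot(name): name is "scene" or "top" or "wrist"; returns (picture, depth): 420x560x3 uint8, blue, green, red; 420x560 float32, m along the optical axis (not along the pixel's ray), 0 where there is no reading.
- cams.camera_info(name): a dict with "fovy" (degrees; the focal length in pixels is half the picture's height over the tangent of half this angle, whatever the lens; pixels are square), "cx", "cy" (the principal point, pixels), "extrinsics" (4x4, takes a point from world to camera coordinates); the wrist camera has in their place "hand_eye" (4x4, takes a point from camera to tool coordinates, whose origin is the TCP and whose axes are the tool frame's). Camera axes: x right, y down, z forward; pixel columns grow to the right and rows downward; lengths in m; the calibration is good to about 2 mm. A picture is of the moment at which its call begins: read the wrist's pose just before it. camera_info takes no time and is no camera call.
- workorder.sign_off(): hands the job in, once; it reports no verdict.
The state is a dict: "t": time; "qpos": joint angles; "joint_vel": joint speeds; "joint_torque": joint torques, N m; "tcp_pos": TCP position; "eef_rot": TCP orientation; "ft_force": force on the tool from outside, world axes, zero at the start; "wrist_torque": the same for the moment, N m; "grip_width": finger opening in m.
Only numpy, scipy, OpenCV 4.12 (cv2) and the standard library are available. Lean on these libraries where they do the work, as an engineer would, in place of code of your own. Each camera call takes 0.05 s, during which the arm holds its last target.

## Working session

There is one attempt and no reset: what is moved stays moved. The work goes in short steps, Python scripts to look and compute and a tool call to move; the robot and the scene stay as the last step left them, time stands still between calls to the robot, and variables do not carry over. Pictures are saved under pics/ and viewed, and the job is handed in when it is done.

Besides the shell and the picture viewer there is one more tool, called after "Emit:" as a command line: name --pt "numbers of a row" for each row, then --argument value for the rest. send_rows: Moves the arm, as the interface text tells. Its arguments: {"type":"object","properties":{"motion":{"type":"array","items":{"type":"array","items":{"type":"number"}}},"squeeze":{"type":"number"}},"required":["motion"]}

```bash
ls; mkdir -p pics; python3 - <<'E'
from bench import get_state, cams, workorder
import cv2,numpy as np
s=get_state();print(s)
for n in ("scene","top"):
    im,d=cams.snapshot(n);cv2.imwrite(f"pics/{n}0.png",im);np.save(f"pics/{n}0.npy",d);print(n,cams.camera_info(n))
print(cams.camera_info("wrist"))
E
```

```text
pics
{'t': 0.0, 'qpos': array([ 1.02848952e+00,  4.94186261e-01,  1.34616094e+00,  4.89416833e-05,
        1.30250084e+00, -9.54937404e-02]), 'joint_vel': array([-0.00082424,  0.00137699,  0.00134647,  0.00024113, -0.00221593,
       -0.00040704]), 'joint_torque': array([-1.74135021e-03, -8.82176471e+01, -3.83854973e+01, -4.23973170e-04,
        1.04894140e-02, -4.19597473e-05]), 'tcp_pos': array([0.26984332, 0.56333016, 0.23068824]), 'eef_rot': array([ 8.46198803e-01,  5.32866955e-01, -5.71236475e-04,  2.61242752e-04]), 'ft_force': array([ 0.58981595, -0.13240125, -0.25086872]), 'wrist_torque': array([ 0.05433249, -0.00622294, -0.00542153]), 'grip_width': 0.08551247016882631}
scene {'fovy': 50.04842087634582, 'cx': 278.9818339071319, 'cy': 215.53368886803284, 'extrinsics': array([[-0.18150957,  0.98328468, -0.01433589,  0.11030729],
       [ 0.77178881,  0.13340393, -0.62172777, -0.31556235],
       [-0.60942293, -0.12391382, -0.7831022 ,  1.5077455 ],
       [ 0.        ,  0.        ,  0.        ,  1.        ]])}
top {'fovy': 55.19882839333353, 'cx': 280.09290521029595, 'cy': 211.8788994184609, 'extrinsics': array([[-1.82114325e-02, -9.99833714e-01, -9.42491155e-04,
        -1.14570394e-02],
       [-9.95919970e-01,  1.82234585e-02, -8.83816672e-02,
         5.14340928e-01],
       [ 8.83841460e-02, -6.70911001e-04, -9.96086238e-01,
         1.07339733e+00],
       [ 0.00000000e+00,  0.00000000e+00,  0.00000000e+00,
         1.00000000e+00]])}
{'fovy': 60.85782074310304, 'cx': 277.2533511554455, 'cy': 201.95906541469225, 'hand_eye': array([[ 9.99999373e-01,  4.34674252e-04, -1.03159319e-03,
         9.85595418e-05],
       [-9.39999035e-05,  9.50884575e-01,  3.09545662e-01,
        -7.80179958e-02],
       [ 1.11547758e-03, -3.09545371e-01,  9.50884020e-01,
        -1.42956755e-01],
       [ 0.00000000e+00,  0.00000000e+00,  0.00000000e+00,
         1.00000000e+00]])}
```

View pics/scene0.png

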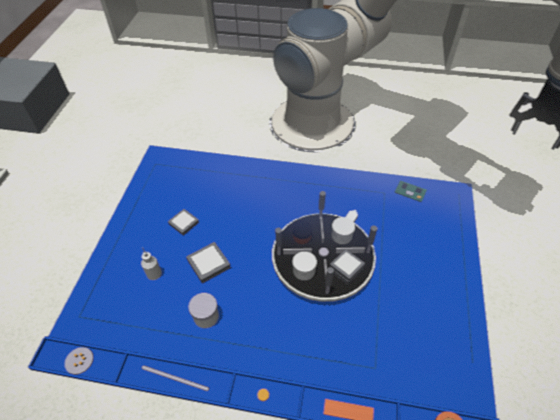

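View pics/top0.png

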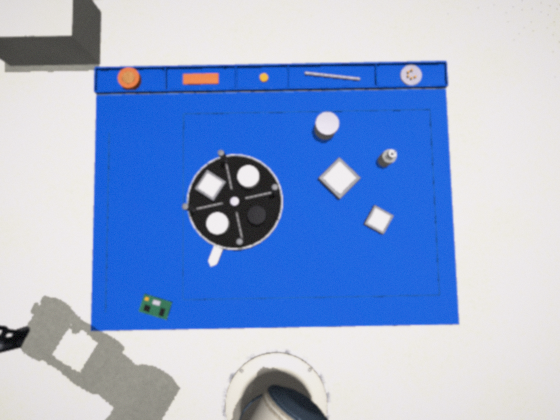

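The top view shows the small box at about (379,219) and the large one at (339,178). The pile is at (210,184), the axis at (235,201), and the pointer tip near (212,264). I'll measure these next.

```bash
cat > h.py <<'E'
import cv2,numpy as np
from bench import get_state,cams,workorder
from scipy.spatial.transform import Rotation as R
def K(ci,h=420):
    f=h/2/np.tan(np.radians(ci['fovy'])/2);return f,ci['cx'],ci['cy']
def T_cw(name,s=None):
    ci=cams.camera_info(name)
    if name!='wrist': return np.linalg.inv(ci['extrinsics']),ci
    T=np.eye(4);T[:3,:3]=R.from_quat(s['eef_rot']).as_matrix();T[:3,3]=s['tcp_pos']
    return T@ci['hand_eye'],ci
def ray(name,uv,z,s=None):
    T,ci=T_cw(name,s);f,cx,cy=K(ci)
    uv=np.atleast_2d(np.asarray(uv,float))
    d=np.c_[(uv[:,0]-cx)/f,(uv[:,1]-cy)/f,np.ones(len(uv))]@T[:3,:3].T
    o=T[:3,3];return o+d*((z-o[2])/d[:,2])[:,None]
def proj(name,P,s=None):
    T,ci=T_cw(name,s);f,cx,cy=K(ci);Ti=np.linalg.inv(T)
    p=np.atleast_2d(P)@Ti[:3,:3].T+Ti[:3,3]
    return np.c_[f*p[:,0]/p[:,2]+cx,f*p[:,1]/p[:,2]+cy]
E
python3 - <<'E'
from h import *
for n in("top","scene"):
    im=cv2.imread(f"pics/{n}0.png");hsv=cv2.cvtColor(im,cv2.COLOR_BGR2HSV)
    notblue=(~((hsv[...,0]>100)&(hsv[...,0]<125)&(hsv[...,1]>150))).astype(np.uint8)*255
    white=((hsv[...,1]<70)&(hsv[...,2]>150)).astype(np.uint8)*255
    for nm,m in(("nb",notblue),("w",white)):
        cs,_=cv2.findContours(m,cv2.RETR_LIST,cv2.CHAIN_APPROX_NONE)
        for c in cs:
            a=cv2.contourArea(c)
            if 80<a<12000:
                r=cv2.minAreaRect(c); zz=.019 if nm=="w" else .003
                P=ray(n,cv2.boxPoints(r),zz)
                e=np.linalg.norm(P-np.roll(P,-1,0),axis=1)
                print(n,nm,int(a),np.round(r[0],1),np.round(r[1],1),round(r[2],1),"ctr",P.mean(0)[:2].round(4),"edges",e[:2].round(4))
    big=cv2.resize(im[120:300,150:420] if n=="top" else im[150:350,120:400],None,fx=2.8,fy=2.8,interpolation=cv2.INTER_CUBIC)
    cv2.imwrite(f"pics/{n}0z.png",big)
E
```

```text
top nb 482 [154.9 306.2] [28.8 18.2] 17.1 ctr [0.2643 0.3245] edges [0.0486 0.0791]
top nb 494 [378.4 219.4] [23.2 23. ] 29.1 ctr [ 0.49  -0.293] edges [0.0646 0.0639]
top nb 935 [338.8 177.8] [30.4 31.1] 45.0 ctr [ 0.6088 -0.1868] edges [0.0884 0.0853]
top nb 7606 [232.6 199.7] [102.1  99.7] 64.0 ctr [0.554  0.1109] edges [0.28   0.2886]
top nb 237 [387.3 157.2] [14.8 21.2] 45.0 ctr [ 0.6645 -0.3249] edges [0.0609 0.0417]
top nb 540 [326.5 125. ] [28. 25.] 90.0 ctr [ 0.7605 -0.1568] edges [0.071  0.0812]
top nb 417 [200.5  78. ] [12. 37.] 90.0 ctr [0.9048 0.2   ] edges [0.1061 0.0355]
top nb 186 [332.   75.5] [56.4  4.3] 6.3 ctr [ 0.9052 -0.1766] edges [0.0128 0.1616]
top nb 369 [411.   74.5] [21. 22.] 90.0 ctr [ 0.904  -0.4029] edges [0.0631 0.0623]
top w 278 [275.  410.5] [34. 17.] -0.0 ctr [-0.0083  0.002 ] edges [0.0429 0.0893]
top w 874 [ 89.  377.8] [35.9 51.7] 77.5 ctr [0.0836 0.492 ] edges [0.1359 0.093 ]
top w 219 [204.9 243.7] [58.8 29.3] 34.5 ctr [0.4314 0.1853] edges [0.0792 0.1615]
top w 365 [216.9 222.8] [21.8 21.8] 18.4 ctr [0.4877 0.1523] edges [0.0595 0.06  ]
top w 
[... 2456 characters left out ...]
66 0.1037]
scene w 248 [323.  142.4] [15.3 69.1] 76.0 ctr [0.1159 0.0519] edges [0.2314 0.0709]
scene w 323 [498.7  71.7] [95.4  5.1] 5.0 ctr [-0.3628  0.6313] edges [0.0335 0.3332]
scene w 340 [398.6  62.8] [91.4  5.2] 5.0 ctr [-0.3623  0.2736] edges [0.0351 0.3368]
scene w 223 [305.1  47.7] [40.7 10.5] 38.9 ctr [-0.4111 -0.086 ] edges [0.0667 0.2211]
scene w 317 [163.1  41.6] [90.4  5. ] 5.2 ctr [-0.3626 -0.6513] edges [0.038  0.3801]
scene w 287 [349.1  18.8] [33.1 18.2] 61.7 ctr [-0.6593  0.0645] edges [0.1066 0.249 ]
scene w 108 [523.1   0.6] [66.1  3.7] 3.9 ctr [-0.9266  0.7969] edges [0.0351 0.2749]
scene w 157 [355.7   9.8] [40.7 14.1] 34.9 ctr [-0.7378  0.0851] edges [0.1144 0.2433]
```

View pics/top0z.png

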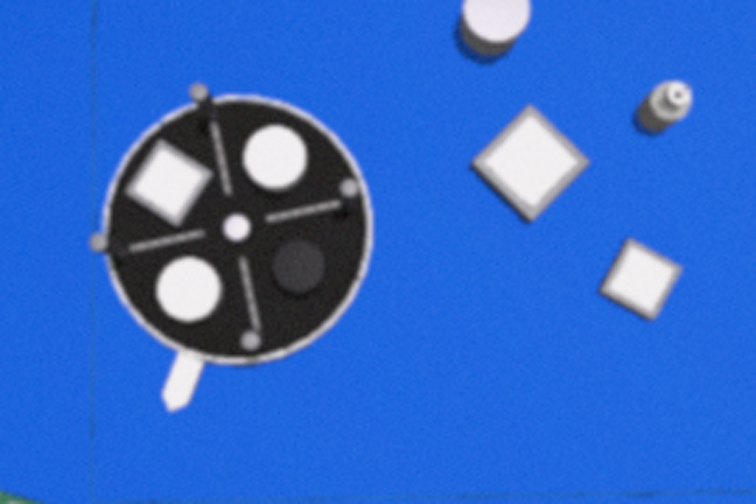

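```bash
python3 - <<'E'
from h import *
from scipy.optimize import least_squares
def near(n,m,pt):
    cs,_=cv2.findContours(m,cv2.RETR_LIST,cv2.CHAIN_APPROX_NONE)
    best=None
    for c in cs:
        if 100<cv2.contourArea(c)<1200:
            M=cv2.moments(c);q=np.array([M['m10'],M['m01']])/M['m00']
            d=np.hypot(*(q-pt))
            if best is None or d<best[0]:best=(d,c,q)
    return best[1],best[2]
def sq(n,c,z):
    P=ray(n,c[:,0,:],z)[:,:2].astype(np.float32)*1000
    r=cv2.minAreaRect(P);return np.array(r[0])/1000,np.array(r[1]),r[2]
pts={"top":dict(box=(379,219,.019),pile=(210,184,.071),jA=(248,175,.084),jB=(217,223,.084),tub=(326,123,.063)),
"scene":dict(box=(182,219,.019),pile=(347,262,.071),jA=(304,261,.084),tub=(202,305,.063))}
for n in pts:
    im=cv2.imread(f"pics/{n}0.png");hsv=cv2.cvtColor(im,cv2.COLOR_BGR2HSV)
    m=((hsv[...,1]<70)&(hsv[...,2]>(150 if n=="top" else 150))).astype(np.uint8)*255
    for k,(u,v,z) in pts[n].items():
        c,q=near(n,m,(u,v)); print(n,k,q.round(1),ray(n,q,z)[0,:2].round(4),[np.round(x,4) for x in sq(n,c,z)])
# posts top from zoom: pixel = zoom/2.8+(150,120)
z=np.array([[198,91],[349,187],[98,242],[250,340]])/2.8+[150,120]
P=ray("top",z-0.3,.141)[:,:2];print("posts",P.round(4),P.mean(0).round(4),[np.round([np.hypot(*(p-P.mean(0))),np.degrees(np.arctan2(*(p-P.mean(0))[::-1]))],3) for p in P])
# rim ellipse
im=cv2.imread("pics/top0.png");hsv=cv2.cvtColor(im,cv2.COLOR_BGR2HSV)
nb=(~((hsv[...,0]>100)&(hsv[...,0]<125)&(hsv[...,1]>150))).astype(np.uint8)*255
cs,_=cv2.findContours(nb,cv2.RETR_LIST,cv2.CHAIN_APPROX_NONE)
c=[c for c in cs if 7000<cv2.contourArea(c)<9000][0]
W=ray("top",c[:,0,:],.039)[:,:2]
f=least_squares(lambda p:np.hypot(*(W-p[:2]).T)-p[2],[.55,.1,.13],loss='soft_l1',f_scale=.001);print("rim",f.x.round(4))
h=np.array([[236,228]])/2.8+[150,120];print("hub",ray("top",h,.05))
# pointer
Wp=ray("top",c[:,0,:],.012)[:,:2]; ax=f.x[:2]; d=Wp-ax; r=np.hypot(*d.T)
d=d[(r>.142)&(r<.2)&(d[:,0]<0)]
d=d[abs(np.degrees(np.arctan2(d[:,1],d[:,0]))-161)<12]
print("pointer",len(d),np.hypot(*d.T).max(),d[np.hypot(*d.T).argmax()],np.degrees(np.arctan2(*d.mean(0)[::-1])))
E
```

```text
top box [378.7 219.1] [ 0.4896 -0.29  ] [array([ 0.4897, -0.2901]), array([57.1246, 56.9265]), np.float64(60.3724)]
top pile [209.9 184.8] [0.5846 0.1621] [array([0.5847, 0.1622]), array([54.4844, 55.2931]), np.float64(56.2523)]
top jA [247.7 175.6] [0.6048 0.0615] [array([0.605 , 0.0621]), array([54.5553, 55.2712]), np.float64(89.235)]
top jB [216.9 222.8] [0.4833 0.1421] [array([0.4835, 0.1421]), array([56.3946, 55.9247]), np.float64(70.6192)]
top tub [326.8 123. ] [ 0.7473 -0.1505] [array([ 0.7474, -0.1496]), array([61.7892, 60.3908]), np.float64(88.9379)]
scene box [182.6 219.8] [ 0.4893 -0.2898] [array([ 0.4889, -0.2901]), array([49.7566, 48.544 ]), np.float64(59.5773)]
scene pile [347.  262.8] [0.5846 0.1623] [array([0.5838, 0.1617]), array([47.3146, 48.4328]), np.float64(56.438)]
scene jA [304.2 261.3] [0.6062 0.0617] [array([0.6063, 0.0624]), array([53.1159, 54.624 ]), np.float64(9.9088)]
scene tub [202.1 305.1] [ 0.7489 -0.1504] [array([ 0.7481, -0.1509]), array([60.6912, 61.0687]), np.float64(60.7385)]
posts [[ 0.654   0.1237]
 [ 0.5662 -0.0078]
 [ 0.5219  0.2114]
 [ 0.4344  0.0799]] [0.5441 0.1018] [array([ 0.112, 11.274]), array([  0.112, -78.613]), array([  0.112, 101.465]), array([ 1.12000e-01, -1.68718e+02])]
rim [0.5436 0.1021 0.1313]
hub [[0.54184284 0.10082107 0.05      ]]
pointer 35 0.18687495543607702 [-0.17301615  0.07062338] 157.99840879065835
```

View pics/scene0z.png

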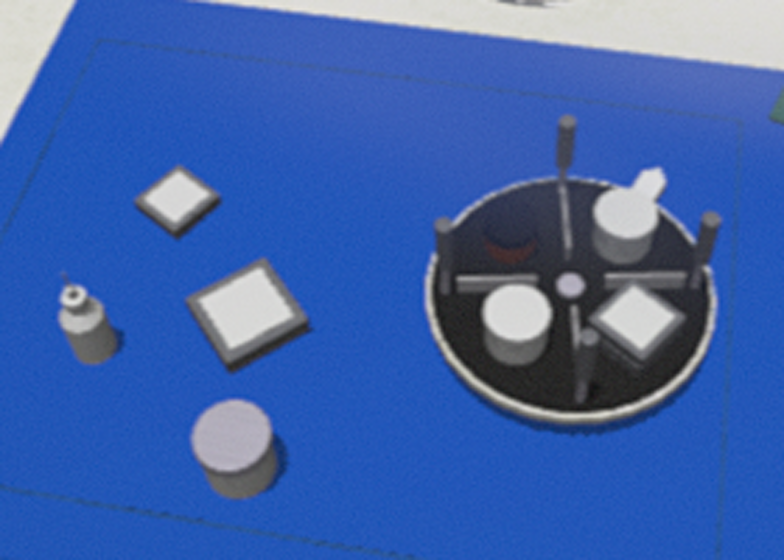

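Emit:
send_rows --pt "1 0.009 -0.035 0 -4" --pt "1 0.009 -0.035 0 -4" --pt "1 0.009 -0.035 0 -4" --pt "1 0.009 -0.035 0 -4" --pt "1 0.009 -0.035 0 -4" --pt "1 0.009 -0.035 0 -4" --pt "1 0.009 -0.035 0 -4" --pt "1 0.009 -0.035 0 -4" --pt "1 0.009 -0.035 0 -4" --pt "1 0.009 -0.035 0 -4" --squeeze 30

```text
t: 0.93
tcp_pos: [0.3599, 0.212, 0.2312]
eef_rot: [0.978, 0.21, -0.0, 0.0]
ft_force: [2.0, 0.1, -0.6]
grip_width: 0.0853
```

Emit:
send_rows --pt "1 0.009 -0.035 0 -4" --pt "1 0.009 -0.035 0 -4" --pt "1 0.009 -0.035 0 -4" --pt "1 0.009 -0.035 0 -4" --pt "1 0.009 -0.035 0 -4" --pt "1 0.009 -0.035 0 -4" --pt "1 0.009 -0.035 0 -4" --pt "1 0.009 -0.035 0 -4" --pt "1 0.009 -0.035 0 -4" --pt "1 0.009 -0.035 0 -4"

```text
t: 1.77
tcp_pos: [0.4499, -0.1383, 0.2312]
eef_rot: [0.99, -0.138, -0.0, -0.0]
ft_force: [1.3, -0.6, 0.5]
grip_width: 0.0848
```

Emit:
send_rows --pt "1 0.009 -0.035 0 -4" --pt "1 0.009 -0.035 0 -4" --pt "1 0.009 -0.035 -0.02 -4" --pt "1 0.009 -0.035 -0.03 -2" --pt "1 0.004 -0.013 -0.03 0" --pt "1 0 0 0 0"

```text
t: 2.27
tcp_pos: [0.4875, -0.287, 0.1494]
eef_rot: [0.966, -0.257, -0.003, -0.001]
ft_force: [-2.5, 1.4, -1.5]
grip_width: 0.0858
```

```bash
python3 - <<'E'
from h import *
s=get_state();print(s['t'],s['tcp_pos'],R.from_quat(s['eef_rot']).as_matrix()[:,0],s['ft_force'],s['grip_width'])
im,d=cams.snapshot("wrist");cv2.imwrite("pics/w1.png",im)
x=R.from_quat(s['eef_rot']).as_matrix()[:,0];print("yaw",np.degrees(np.arctan2(x[1],x[0])))
hsv=cv2.cvtColor(im,cv2.COLOR_BGR2HSV)
m=((hsv[...,1]<70)&(hsv[...,2]>150)).astype(np.uint8)*255
cs,_=cv2.findContours(m,cv2.RETR_LIST,cv2.CHAIN_APPROX_NONE)
for c in cs:
    if cv2.contourArea(c)>1500:
        P=ray("wrist",c[:,0,:],.019,s)[:,:2].astype(np.float32)*1000
        r=cv2.minAreaRect(P);print(cv2.contourArea(c),r)
E
```

```text
2.2667 [ 0.48752318 -0.28703458  0.14942688] [ 0.86818576 -0.49620361 -0.00595519] [-2.45768905  1.43407007 -1.51361985] 0.08579636962557342
yaw -29.74972995310018
3109.0 ((607.9891357421875, -509.1539611816406), (72.7216796875, 80.67552947998047), 73.94346618652344)
3862.0 ((491.8626708984375, -292.0511779785156), (58.176177978515625, 52.427974700927734), 60.07111358642578)
1676.0 ((675.7027587890625, -329.771728515625), (43.251495361328125, 38.38632583618164), 51.77347183227539)
5074.5 ((591.5891723632812, -199.84884643554688), (38.7958984375, 82.84793853759766), 44.04887390136719)
```

View pics/w1.png

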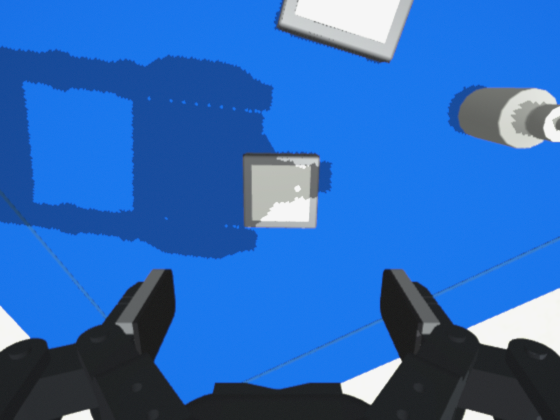

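The wrist view shows the box at about (282,191), partly in shadow, with both jaws square to it. I'll refine its centre.

```bash
python3 - <<'E'
from h import *
s=get_state();print(s['t'],s['tcp_pos'])
im,d=cams.snapshot("wrist")
hsv=cv2.cvtColor(im,cv2.COLOR_BGR2HSV)
m=((hsv[...,1]<70)&(hsv[...,2]>90)).astype(np.uint8)*255
m[:140]=0;m[250:]=0;m[:,:225]=0;m[:,340:]=0
c=max(cv2.findContours(m,cv2.RETR_EXTERNAL,cv2.CHAIN_APPROX_NONE)[0],key=cv2.contourArea)
P=ray("wrist",c[:,0,:],.019,s)[:,:2].astype(np.float32)*1000
print(cv2.boundingRect(c),cv2.minAreaRect(P))
E
```

```text
2.3167 [ 0.48767118 -0.28571961  0.15176584]
(246, 157, 74, 71) ((489.9844055175781, -290.3426513671875), (58.981292724609375, 57.623443603515625), 59.368412017822266)
```

Emit:
send_rows --pt "1 0 0 -0.025 0" --pt "1 0 0 -0.03 0" --pt "1 0 0 -0.03 0" --pt "1 0 0 -0.02 0" --pt "1 0 0 -0.015 0" --pt "1 0 0 -0.01 0" --pt "1 0 0 0 0" --pt "1 0 0 0 0" --pt "1 0 0 0 0"

```text
t: 3.12
tcp_pos: [0.4898, -0.2856, 0.0261]
eef_rot: [0.967, -0.255, 0.001, 0.0]
ft_force: [-0.1, -0.2, 0.9]
grip_width: 0.0856
```

```bash
python3 - <<'E'
from h import *
s=get_state();print(s['t'],s['tcp_pos'],s['ft_force'])
im,d=cams.snapshot("wrist");cv2.imwrite("pics/w2.png",im)
E
```

```text
3.1167 [ 0.48978426 -0.28559484  0.02612866] [-0.11759764 -0.1651693   0.86287076]
```

View pics/w2.png

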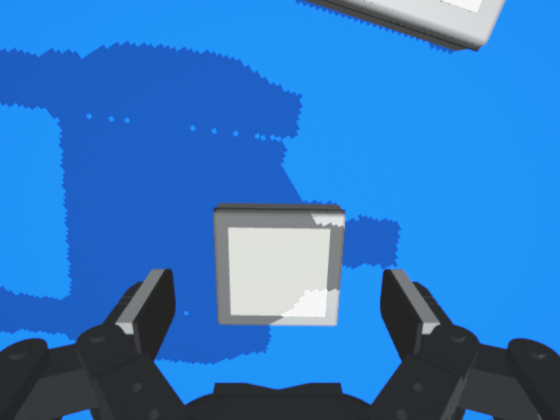

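Emit:
send_rows --pt "1 0 -0.0045 -0.01 0" --pt "1 0 0 -0.01 0" --pt "1 0 0 -0.005 0" --pt "1 0 0 0 0" --pt "1 0 0 0 0"

```text
t: 3.58
tcp_pos: [0.4887, -0.2897, -0.001]
eef_rot: [0.967, -0.255, -0.001, -0.0]
ft_force: [0.1, -1.0, 0.8]
grip_width: 0.0854
```

Emit:
send_rows --pt "-0.3 0 0 0 0" --pt "-0.3 0 0 0 0" --pt "-0.3 0 0 0 0" --pt "-0.3 0 0 0 0" --pt "-0.3 0 0 0 0" --pt "-0.3 0 0 0 0" --pt "-0.3 0 0 0 0" --pt "-0.3 0 0 0 0"

```text
t: 4.25
tcp_pos: [0.4891, -0.2899, 0.0]
eef_rot: [0.967, -0.255, 0.0, 0.0]
ft_force: [-1.5, 1.1, 6.0]
grip_width: 0.0593
```

```bash
python3 - <<'E'
from h import *
s=get_state();print(s['t'],s['tcp_pos'],s['ft_force'],s['grip_width'])
im,d=cams.snapshot("wrist");cv2.imwrite("pics/w3.png",im)
E
```

```text
4.25 [ 4.89129408e-01 -2.89945657e-01  1.66727964e-05] [-1.48602405  1.08772185  5.98386217] 0.05925342462784869
```

View pics/w3.png

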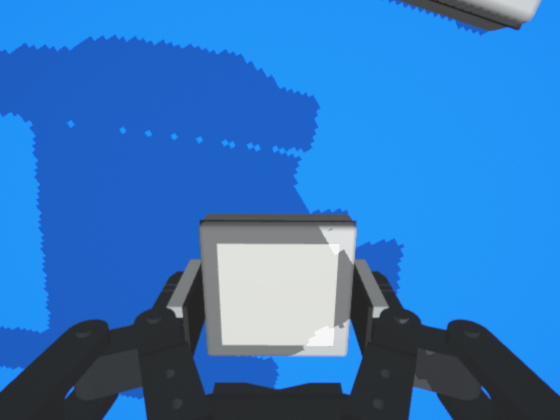

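Emit:
send_rows --pt "-0.3 0 0 0.005 0" --pt "-0.3 0 0 0.01 0" --pt "-0.3 0 0 0.02 0" --pt "-0.3 0 0 0.025 0" --pt "-0.3 0 0 0.025 0" --pt "-0.3 0 0 0.025 0" --pt "-0.3 0 0 0.025 0" --pt "-0.3 0 0 0.025 0" --pt "-0.3 0 0 0.015 0" --pt "-0.3 0 0 0.005 0"

```text
t: 5.13
tcp_pos: [0.4899, -0.2905, 0.1831]
eef_rot: [0.967, -0.255, 0.002, 0.001]
ft_force: [0.8, -0.6, -0.3]
grip_width: 0.0594
```

Emit:
send_rows --pt "-0.3 0.003 0.012 0 0" --pt "-0.3 0.005 0.025 0 -1" --pt "-0.3 0.006 0.03 0 -1" --pt "-0.3 0.006 0.03 0 -1" --pt "-0.3 0.006 0.03 0 -1" --pt "-0.3 0.006 0.03 0 0" --pt "-0.3 0.006 0.03 0 0" --pt "-0.3 0.006 0.03 0 0" --pt "-0.3 0.006 0.03 0 0" --pt "-0.3 0.006 0.03 0 0"

```text
t: 5.97
tcp_pos: [0.5441, -0.0106, 0.1786]
eef_rot: [0.957, -0.289, -0.001, 0.0]
ft_force: [-0.2, 0.4, -2.0]
grip_width: 0.0592
```

Emit:
send_rows --pt "-0.3 0.006 0.03 0 0" --pt "-0.3 0.006 0.03 0 0" --pt "-0.3 0.006 0.03 0 0" --pt "-0.3 0.006 0.03 0 0" --pt "-0.3 0.006 0.025 0 0" --pt "-0.3 0.006 0.02 0 0" --pt "-0.3 0.003 0.01 0 0" --pt "-0.3 0 0 0 0" --pt "-0.3 0 0 0 0" --pt "-0.3 0 0 0 0"

```text
t: 6.8
tcp_pos: [0.5834, 0.1613, 0.1792]
eef_rot: [0.957, -0.289, -0.0, 0.0]
ft_force: [-0.2, -0.7, -1.6]
grip_width: 0.0589
```

```bash
python3 - <<'E'
from h import *
s=get_state();print(s['t'],s['tcp_pos'],s['ft_force'],s['grip_width'])
x=R.from_quat(s['eef_rot']).as_matrix()[:,0];print("yaw",np.degrees(np.arctan2(x[1],x[0])))
im,d=cams.snapshot("wrist");cv2.imwrite("pics/w4.png",im)
im,d=cams.snapshot("top");cv2.imwrite("pics/t4.png",im[100:300,120:320].repeat(3,0).repeat(3,1))
E
```

```text
6.8 [0.58340745 0.16133436 0.1791681 ] [-0.24312397 -0.66234074 -1.62128894] 0.05889400052364303
yaw -33.621425852406055
```

View pics/w4.png

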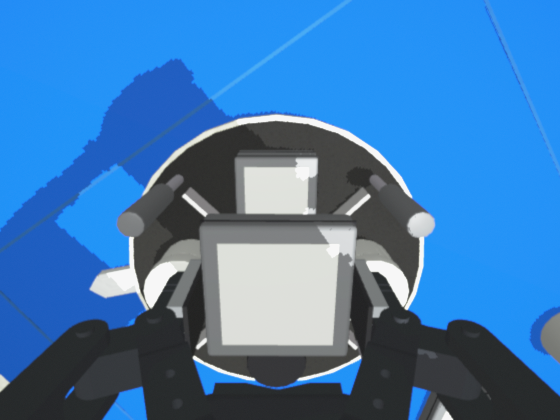

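The held box fills (201–356, 214–357), level between the fingers, with the pile behind it at (276,183). I'll check where its centre is in the hand and where the pile is.

```bash
python3 - <<'E'
from h import *
s=get_state();print(s['tcp_pos'])
im,d=cams.snapshot("wrist")
hsv=cv2.cvtColor(im,cv2.COLOR_BGR2HSV)
for nm,f,z in(("before","pics/w3.png",.019),("now",None,None)):
    I=cv2.imread(f) if f else im
    hs=cv2.cvtColor(I,cv2.COLOR_BGR2HSV)
    m=((hs[...,1]<70)&(hs[...,2]>180)).astype(np.uint8)*255
    m[:205]=0;m[375:]=0;m[:,:195]=0;m[:,365:]=0
    c=max(cv2.findContours(m,cv2.RETR_EXTERNAL,cv2.CHAIN_APPROX_NONE)[0],key=cv2.contourArea)
    r=cv2.boundingRect(c);print(nm,r)
    uv=[[r[0],r[1]],[r[0]+r[2],r[1]],[r[0]+r[2],r[1]+r[3]],[r[0],r[1]+r[3]]]
    P=ray("wrist",uv,s['tcp_pos'][2]+.019,s)-s['tcp_pos']
    e=np.linalg.norm(P-np.roll(P,-1,0),axis=1)
    print(P.mean(0).round(4),e.round(4))
print(d[230:350:20,278])
# pile: gray+white region above
m=((hsv[...,1]<90)&(hsv[...,2]>60)).astype(np.uint8)*255
w=((hsv[...,1]<60)&(hsv[...,2]>190)).astype(np.uint8)*255
w[:140]=0;w[212:]=0;w[:,:225]=0;w[:,330:]=0
c=max(cv2.findContours(w,cv2.RETR_EXTERNAL,cv2.CHAIN_APPROX_NONE)[0],key=cv2.contourArea);print(cv2.boundingRect(c))
r=cv2.boundingRect(c);print("pile back edge white mid",ray("wrist",[[r[0],r[1]],[r[0]+r[2],r[1]]],.071,s))
E
```

```text
[0.58367525 0.16108623 0.17949466]
before (217, 228, 140, 128)
[ 0.0042 -0.0032  0.019 ] [0.0523 0.0587 0.0595 0.0587]
now (217, 228, 139, 117)
[ 0.0056 -0.0007  0.019 ] [0.0519 0.0531 0.0583 0.053 ]
[0.13300261 0.13558222 0.1377536  0.14038198 0.14471129 0.14655772]
(244, 159, 72, 53)
pile back edge white mid [[0.58153492 0.19812937 0.071     ]
 [0.62420432 0.16972375 0.071     ]]
```

```bash
python3 - <<'E'
from h import *
s=get_state()
im,d=cams.snapshot("wrist")
T,ci=T_cw("wrist",s);f,cx,cy=K(ci)
v,u=np.mgrid[0:420,0:560]
P=np.stack([(u-cx)/f*d,(v-cy)/f*d,d],-1)@T[:3,:3].T+T[:3,3]
sel=(u>225)&(u<335)&(v>250)&(v<345)&(d>0)
A=np.c_[P[sel][:,:2]-s['tcp_pos'][:2],np.ones(sel.sum())]
co=np.linalg.lstsq(A,P[sel][:,2],rcond=None)[0];print("plane slopes",co[:2],"top z at tcp rel",co[2]-s['tcp_pos'][2])
g=cv2.cvtColor(im,cv2.COLOR_BGR2GRAY)
print("col250",list(g[205:375:1,250]));print("row300",list(g[300,190:370]))
def zc(uv):
    return ray("wrist",uv,s['tcp_pos'][2]+.019,s)[:,:2]-s['tcp_pos'][:2]
hit=(d>0)&(abs(P[...,2]-co[2])<.004)&(u>195)&(u<362)&(v>205)&(v<375)
R0=R.from_quat(s['eef_rot']).as_matrix()
Q=(P-s['tcp_pos'])@R0
for row in(260,300,340):print("x ext",Q[row][hit[row]][:,0].min(),Q[row][hit[row]][:,0].max())
for col in(230,278,320):print("y ext",Q[:,col][hit[:,col]][:,1].min(),Q[:,col][hit[:,col]][:,1].max())
E
```

```text
plane slopes [-0.00047716  0.00068771] top z at tcp rel 0.019635469089837515
col250 [np.uint8(224), np.uint8(224), np.uint8(224), np.uint8(224), np.uint8(224), np.uint8(224), np.uint8(224), np.uint8(221), np.uint8(182), np.uint8(113), np.uint8(85), np.uint8(83), np.uint8(83), np.uint8(82), np.uint8(76), np.uint8(59), np.uint8(63), np.uint8(79), np.uint8(87), np.uint8(90), np.uint8(98), np.uint8(109), np.uint8(118), np.uint8(122), np.uint8(124), np.uint8(127), np.uint8(128), np.uint8(128), np.uint8(129), np.uint8(128), np.uint8(129), np.uint8(129), np.uint8(129), np.uint8(128), np.uint8(129), np.uint8(128), np.uint8(129), np.uint8(131), np.uint8(154), np.uint8(201), np.uint8(221), np.uint8(223), np.uint8(223), np.uint8(222), np.uint8(222), np.uint8(222), np.uint8(223), np.uint8(223), np.uint8(222), np.uint8(222), np.uint8(222), np.uint8(222), np.uint8(223), np.uint8(222), np.uint8(223), np.uint8(223), np.uint8(222), np.uint8(222), np.uint8(222), np.uint8(222), np.uint8(222), np.uint8(223), np.uint8(222), np.uint8(222), np.uint8(222), np.uint8(222), np.uint8(222), np.uint8(223), np.uin
[... 3768 characters left out ...]
t8(127), np.uint8(128), np.uint8(127), np.uint8(127), np.uint8(127), np.uint8(126), np.uint8(126), np.uint8(123), np.uint8(117), np.uint8(103), np.uint8(66), np.uint8(40), np.uint8(36), np.uint8(36), np.uint8(35), np.uint8(35), np.uint8(36), np.uint8(36), np.uint8(36), np.uint8(36), np.uint8(37), np.uint8(36), np.uint8(36), np.uint8(36), np.uint8(37), np.uint8(38), np.uint8(39), np.uint8(38), np.uint8(45)]
x ext -0.02825665953397592 0.031235524186663952
x ext -0.028197156948611902 0.031225386277273042
x ext -0.027858778181617184 0.03128586389363529
y ext -0.030319971952601835 0.028862891903000912
y ext -0.03004736287722788 0.029488904303079135
y ext -0.030129557732921693 0.029077036395121568
```

Emit:
send_rows --pt "-0.3 0.0005 0.001 -0.01 0" --pt "-0.3 0 0 -0.02 0" --pt "-0.3 0 0 -0.02 0" --pt "-0.3 0 0 -0.02 0" --pt "-0.3 0 0 -0.015 0" --pt "-0.3 0 0 -0.01 0" --pt "-0.3 0 0 -0.008 0" --pt "-0.3 0 0 -0.005 0" --pt "-0.3 0 0 0 0" --pt "-0.3 0 0 0 0"

```text
t: 7.83
tcp_pos: [0.5848, 0.1631, 0.072]
eef_rot: [0.957, -0.289, 0.0, -0.0]
ft_force: [1.0, 0.3, 0.3]
grip_width: 0.0592
```

Emit:
send_rows --pt "-0.3 0 0 -0.001 0" --pt "-0.3 0 0 0 0" --pt "-0.3 0 0 0 0" --pt "-0.3 0 0 0 0"

```text
t: 8.17
tcp_pos: [0.5847, 0.1631, 0.0711]
eef_rot: [0.957, -0.289, 0.0, -0.0]
ft_force: [-0.5, -0.6, -0.8]
grip_width: 0.0592
```

```bash
python3 - <<'E'
from h import *
s=get_state();print(s['t'],s['tcp_pos'],s['ft_force'],s['grip_width'])
x=R.from_quat(s['eef_rot']).as_matrix()[:,0];print("yaw",np.degrees(np.arctan2(x[1],x[0])))
im,d=cams.snapshot("wrist");cv2.imwrite("pics/w5.png",im)
E
```

```text
8.1667 [0.58470725 0.16314672 0.07105578] [-0.52122119 -0.60892664 -0.82782696] 0.059229810030551146
yaw -33.60035378445434
```

View pics/w5.png

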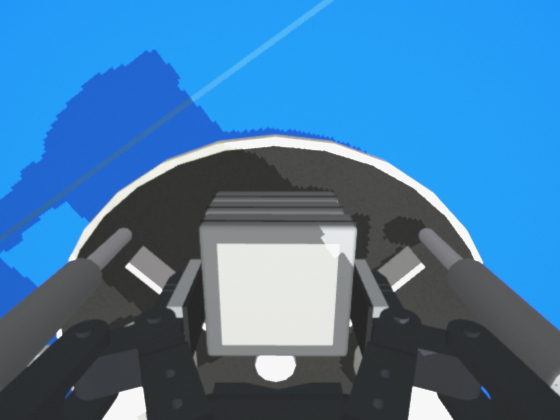

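Box and pile edges line up, cols 201–356 over 207–350. I'll lower the box the last few mm until it makes contact.

Emit:
send_rows --pt "-0.3 0 -0.0007 -0.001 0" --pt "-0.3 0 0 -0.001 0" --pt "-0.3 0 0 -0.001 0" --pt "-0.3 0 0 -0.0005 0" --pt "-0.3 0 0 0 0" --pt "-0.3 0 0 0 0"

```text
t: 8.72
tcp_pos: [0.5847, 0.1623, 0.068]
eef_rot: [0.957, -0.289, 0.0, -0.0]
ft_force: [-5.2, -1.2, 15.4]
grip_width: 0.0595
```

Contact at 15 N, so the box is seated. I'll ease off slightly and open.

Emit:
send_rows --pt "-0.3 0 0 0.0005 0" --pt "-0.3 0 0 0 0" --pt "1 0 0 0 0" --pt "1 0 0 0 0" --pt "1 0 0 0 0" --pt "1 0 0 0 0" --pt "1 0 0 0 0" --pt "1 0 0 0 0"

```text
t: 9.38
tcp_pos: [0.5844, 0.1632, 0.067]
eef_rot: [0.957, -0.289, -0.001, -0.0]
ft_force: [4.3, 8.0, -8.8]
grip_width: 0.0846
```

Emit:
send_rows --pt "1 0 0 0.005 0" --pt "1 0 0 0.01 0" --pt "1 0 0 0.02 0" --pt "1 0 0 0.025 0" --pt "1 0 0 0.025 0" --pt "1 0 0 0.02 0" --pt "1 0 0 0 0" --pt "1 0 0 0 0" --pt "1 0 0 0 0"

```text
t: 10.13
tcp_pos: [0.5841, 0.1623, 0.172]
eef_rot: [0.957, -0.289, -0.0, 0.0]
ft_force: [-0.6, -0.4, -0.3]
grip_width: 0.0854
```

```bash
python3 - <<'E'
from h import *
s=get_state();print(s['t'],s['tcp_pos'],s['ft_force'],s['grip_width'])
im,d=cams.snapshot("wrist");cv2.imwrite("pics/w6.png",im)
im,d=cams.snapshot("scene");cv2.imwrite("pics/s6.png",cv2.resize(im[150:350,220:420],None,fx=3,fy=3,interpolation=cv2.INTER_CUBIC))
E
```

```text
10.1333 [0.58414151 0.16234098 0.1719907 ] [-0.63716689 -0.4381922  -0.30573901] 0.08542870065441191
```

View pics/w6.png

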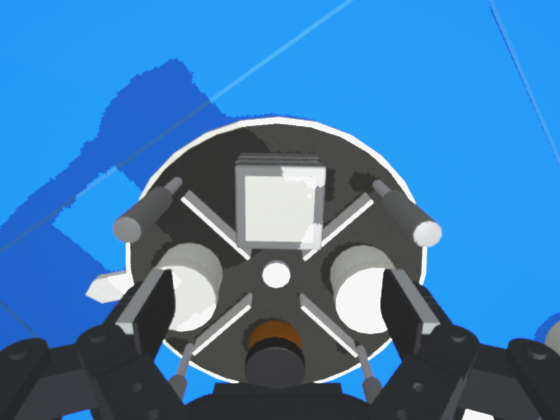

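View pics/s6.png

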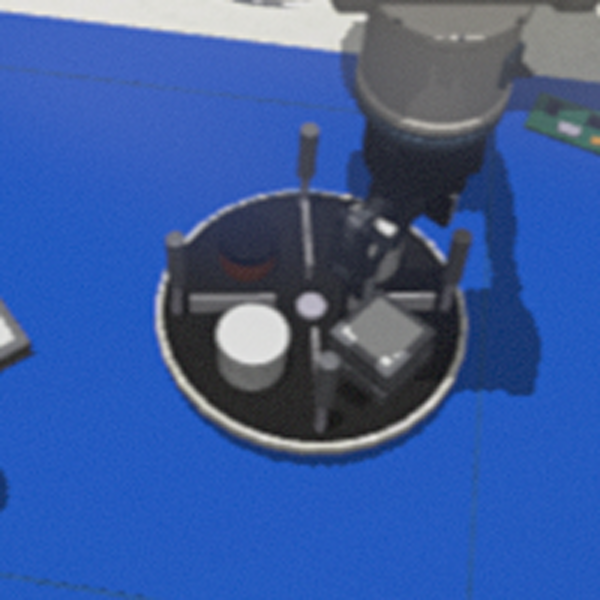

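The box sits squarely on the pile, at (281,207) in the wrist picture. I'll check that numerically and locate the posts.

```bash
python3 - <<'E'
from h import *
s=get_state();im,d=cams.snapshot("wrist")
T,ci=T_cw("wrist",s);f,cx,cy=K(ci)
v,u=np.mgrid[0:420,0:560]
P=np.stack([(u-cx)/f*d,(v-cy)/f*d,d],-1)@T[:3,:3].T+T[:3,3]
h=(d>0)&(abs(P[...,2]-.087)<.005)&(u>215)&(u<345)&(v>140)&(v<260)
r=cv2.minAreaRect((P[h][:,:2]*1000).astype(np.float32));print("box top",r,np.median(P[h][:,2]))
h=(d>0)&(P[...,2]>.134)&(P[...,2]<.15)&(v<250)
n,l,st,c=cv2.connectedComponentsWithStats(h.astype(np.uint8))
for i in range(1,n):
    if st[i,4]>60:print("post",c[i].round(),st[i,4],P[l==i].mean(0).round(4))
print("ptr tip", ray("wrist",[[86,290]],.012,s))
E
```

```text
box top ((586.8534545898438, 161.23721313476562), (60.49741744995117, 60.16246032714844), 55.486080169677734) 0.0874704732140453
post [129. 227.] 804 [0.5254 0.212  0.1403]
post [426. 231.] 802 [0.6538 0.124  0.1402]
ptr tip [[0.36997992 0.17317915 0.012     ]]
```

Emit:
send_rows --pt "1 -0.002 -0.01 0.01 0" --pt "1 -0.002 -0.02 0 0" --pt "1 -0.002 -0.03 0 0" --pt "1 -0.003 -0.03 0 0" --pt "1 -0.003 -0.03 0 0" --pt "1 -0.003 -0.03 0 0" --pt "1 -0.003 -0.02 0 0" --pt "1 0 0 0 0" --pt "1 0 0 0 0"

```text
t: 11.03
tcp_pos: [0.5662, -0.009, 0.1829]
eef_rot: [0.957, -0.29, -0.0, 0.0]
ft_force: [0.0, 0.1, 0.3]
grip_width: 0.0853
```

```bash
python3 - <<'E'
from h import *
s=get_state();print(s['t'],s['tcp_pos'])
im,d=cams.snapshot("wrist");cv2.imwrite("pics/w7.png",im)
E
```

```text
11.0333 [ 0.56622201 -0.0089603   0.18287535]
```

View pics/w7.png

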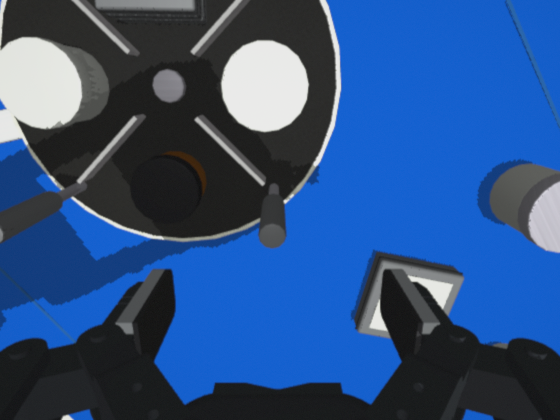

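```bash
python3 - <<'E'
from h import *
s=get_state();print(s['tcp_pos'],ray("wrist",[[272,235]],.141,s))
E
```

```text
[ 0.56638715 -0.00801851  0.18284607] [[ 0.56500386 -0.00730367  0.141     ]]
```

The post top at (272,235) is within 2 mm of the tool axis. I'll descend and pinch it.

Emit:
send_rows --pt "1 0 0 -0.01 0" --pt "1 0 0 -0.02 0" --pt "1 0 0 -0.02 0" --pt "1 0 0 -0.02 0" --pt "1 0 0 -0.01 0" --pt "1 0 0 0 0" --pt "1 0 0 0 0" --squeeze 40

```text
t: 11.67
tcp_pos: [0.5664, -0.0071, 0.1024]
eef_rot: [0.957, -0.289, -0.001, 0.0]
ft_force: [0.5, 0.3, 0.4]
grip_width: 0.0857
```

Emit:
send_rows --pt "0.2 0 0 0 0" --pt "0 0 0 0 0" --pt "-0.2 0 0 0 0" --pt "-0.4 0 0 0 0" --pt "-0.6 0 0 0 0" --pt "-0.8 0 0 0 0" --pt "-1 0 0 0 0" --pt "-1 0 0 0 0" --pt "-1 0 0 0 0" --pt "-1 0 0 0 0"

```text
t: 12.5
tcp_pos: [0.5668, -0.0076, 0.103]
eef_rot: [0.957, -0.289, 0.0, -0.0]
ft_force: [-0.1, 0.3, 6.6]
grip_width: 0.0151
```

```bash
python3 - <<'E'
from h import *
s=get_state();print(s['t'],s['tcp_pos'],s['ft_force'],s['grip_width'])
im,d=cams.snapshot("wrist");cv2.imwrite("pics/w8.png",im)
C=np.array([.544,.102]);p=s['tcp_pos'][:2]-C
print(np.hypot(*p),np.degrees(np.arctan2(p[1],p[0])))
a0=np.arctan2(p[1],p[0])
pts=[p]+[.112*np.array([np.cos(a),np.sin(a)]) for a in a0+np.radians(np.arange(5,105,5))]
print(np.diff(pts,axis=0).round(4).tolist())
E
```

```text
12.5 [ 0.56683031 -0.00760023  0.10303515] [-0.12757193  0.28518034  6.58834465] 0.015052841689032138
0.11195281422636823 -78.23324784351239
[[0.0095, 0.0024], [0.0092, 0.0032], [0.0089, 0.004], [0.0085, 0.0048], [0.0081, 0.0055], [0.0076, 0.0062], [0.007, 0.0068], [0.0064, 0.0074], [0.0057, 0.0079], [0.005, 0.0084], [0.0042, 0.0088], [0.0035, 0.0091], [0.0026, 0.0094], [0.0018, 0.0096], [0.001, 0.0097], [0.0001, 0.0098], [-0.0007, 0.0097], [-0.0016, 0.0096], [-0.0024, 0.0095], [-0.0032, 0.0092]]
```

View pics/w8.png

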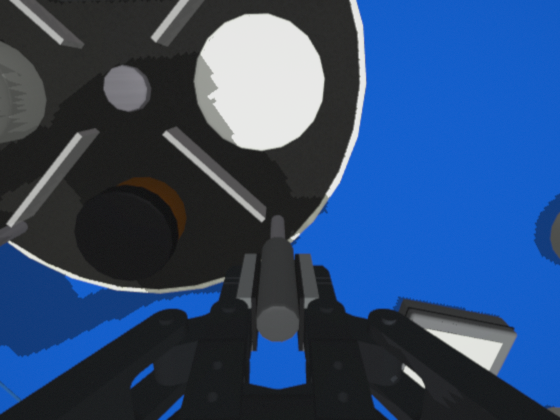

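The post is pinched: opening 15 mm, pads around (277,285). Now I'll lead it counter-clockwise.

Emit:
send_rows --pt "-1 0.002 0.0005 0 0" --pt "-1 0.003 0.0008 0 0" --pt "-1 0.0045 0.0011 0 0" --pt "-1 0.0046 0.0016 0 0" --pt "-1 0.0046 0.0016 0 0" --pt "-1 0.0045 0.002 0 0" --pt "-1 0.0044 0.002 0 0" --pt "-1 0.0085 0.0048 0 0" --pt "-1 0.0081 0.0055 0 0" --pt "-1 0.0076 0.0062 0 0"

```text
t: 13.38
tcp_pos: [0.6183, 0.0191, 0.103]
eef_rot: [0.957, -0.289, -0.0, -0.0]
ft_force: [-5.6, 6.2, 10.3]
grip_width: 0.0146
```

Emit:
send_rows --pt "-1 0.007 0.0068 0 0" --pt "-1 0.0064 0.0074 0 0" --pt "-1 0.0057 0.0079 0 0" --pt "-1 0.005 0.0084 0 0" --pt "-1 0.0042 0.0088 0 0" --pt "-1 0.0035 0.0091 0 0" --pt "-1 0.0026 0.0094 0 0" --pt "-1 0.0009 0.0048 0 0" --pt "-1 0 0 0 0"

```text
t: 14.13
tcp_pos: [0.6529, 0.0825, 0.103]
eef_rot: [0.957, -0.289, -0.001, -0.0]
ft_force: [-8.2, 2.3, 12.0]
grip_width: 0.0148
```

```bash
python3 - <<'E'
from h import *
s=get_state();print(s['t'],s['tcp_pos'],s['ft_force'],s['grip_width'])
C=np.array([.544,.102]);p=s['tcp_pos'][:2]-C
print(np.hypot(*p),np.degrees(np.arctan2(p[1],p[0])))
a0=np.arctan2(p[1],p[0])
aa=np.radians(np.append(np.arange(np.degrees(a0)+5,22.5,5),22.9))
pts=[p]+[.112*np.array([np.cos(a),np.sin(a)]) for a in aa]
print(np.diff(pts,axis=0).round(4).tolist())
E
```

```text
14.1333 [0.65285727 0.08245302 0.10297574] [-8.20806805  2.29336279 12.04231868] 0.014795266218424507
0.11059833056768215 -10.179844835739253
[[0.0027, 0.0094], [0.0005, 0.0098], [-0.0004, 0.0098], [-0.0012, 0.0097], [-0.0021, 0.0095], [-0.0029, 0.0093], [-0.0022, 0.0056]]
```

Emit:
send_rows --pt "-1 0.0005 0.005 0 0" --pt "-1 0.0003 0.008 0 0" --pt "-1 0 0.0098 0 0" --pt "-1 -0.0004 0.0098 0 0" --pt "-1 -0.0012 0.0097 0 0" --pt "-1 -0.0021 0.0095 0 0" --pt "-1 -0.0022 0.007 0 0" --pt "-1 -0.001 0.002 0 0" --pt "-1 0 0 0 0" --pt "-1 0 0 0 0"

```text
t: 14.97
tcp_pos: [0.647, 0.142, 0.103]
eef_rot: [0.957, -0.289, -0.0, 0.0]
ft_force: [-5.1, -1.8, 8.4]
grip_width: 0.0149
```

```bash
python3 - <<'E'
from h import *
s=get_state();print(s['t'],s['tcp_pos'],s['ft_force'],s['grip_width'])
C=np.array([.544,.102]);p=s['tcp_pos'][:2]-C
print(np.hypot(*p),np.degrees(np.arctan2(p[1],p[0])))
for n in("top","scene"):
    im,d=cams.snapshot(n);cv2.imwrite(f"pics/{n}9.png",im)
    b=im[120:300,150:350] if n=="top" else im[150:320,240:420]
    cv2.imwrite(f"pics/{n}9z.png",cv2.resize(b,None,fx=3.3,fy=3.3,interpolation=cv2.INTER_CUBIC))
E
```

```text
14.9667 [0.64699097 0.14200238 0.1030086 ] [-5.12922526 -1.83729247  8.35591429] 0.014871634433676485
0.1104867829437885 21.226502343170978
```

View pics/top9z.png

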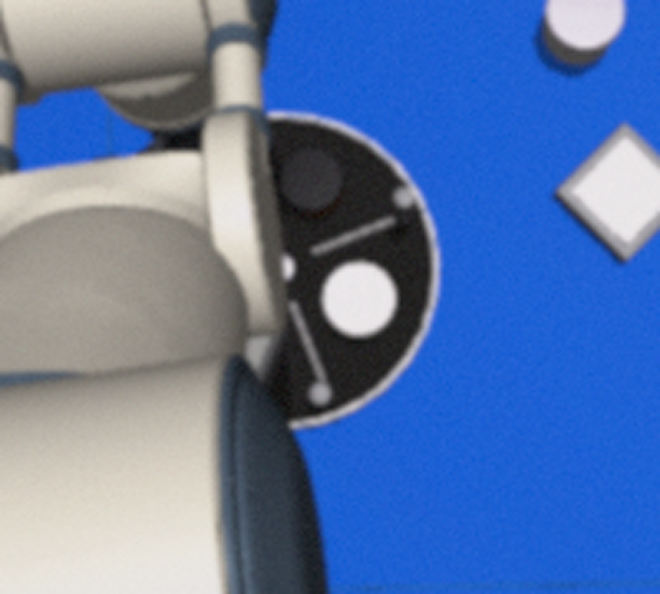

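View pics/scene9z.png

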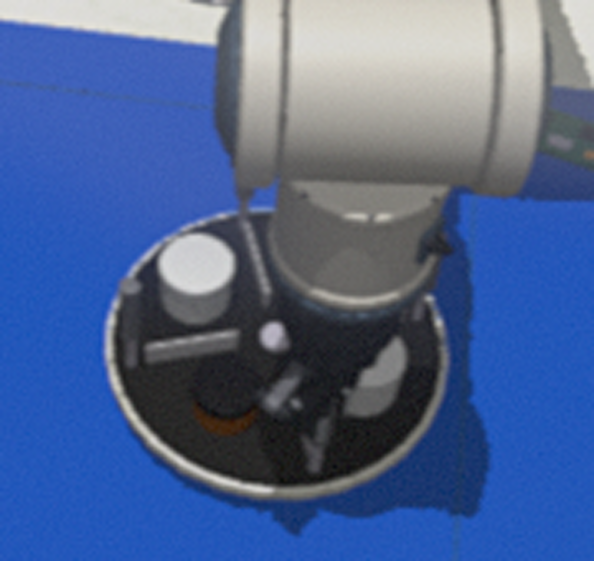

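The arm hides the pile. The top view still shows a jar at (359,299) and two posts at (403,197) and (320,394), which give the table angle.

```bash
python3 - <<'E'
from h import *
C=np.array([.5441,.1018])
for nm,uv,z in(("post",(403,197),.141),("post",(320,394),.141),("jar",(359,299),.084)):
    p=ray("top",np.array([uv])/3.3+[149.7,119.7],z)[0,:2]-C
    print(nm,p.round(4),np.hypot(*p).round(4),np.degrees(np.arctan2(p[1],p[0])).round(2))
p=get_state()['tcp_pos'][:2]-C;print(np.degrees(np.arctan2(p[1],p[0])))
im,d=cams.snapshot("wrist");cv2.imwrite("pics/w9.png",im)
E
```

```text
post [ 0.0397 -0.1037] 0.1111 -69.04
post [-0.1051 -0.0405] 0.1127 -158.92
jar [-0.0304 -0.067 ] 0.0736 -114.4
21.24104195031761
```

View pics/w9.png

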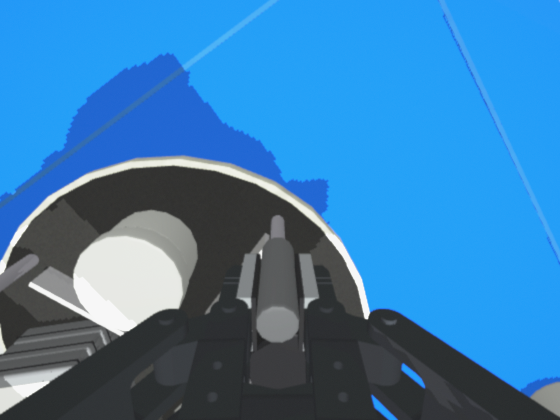

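Pile is at 155.9°, pointer at 157.8°. That leaves 1.9° to go, about 3.7 mm at the post.

Emit:
send_rows --pt "-1 -0.001 0.0015 0 0" --pt "-1 -0.0012 0.0016 0 0" --pt "-1 0 0 0 0" --pt "-1 0 0 0 0" --pt "-1 0 0 0 0" --pt "-1 0 0 0 0"

```text
t: 15.62
tcp_pos: [0.6456, 0.145, 0.1031]
eef_rot: [0.957, -0.289, 0.0, -0.0]
ft_force: [-1.0, 1.0, 5.7]
grip_width: 0.0149
```

```bash
python3 - <<'E'
from h import *
s=get_state();print(s['t'],s['tcp_pos'],s['ft_force'],s['grip_width'],abs(s['joint_vel']).max())
p=s['tcp_pos'][:2]-[.5441,.1018];print(np.degrees(np.arctan2(p[1],p[0])),np.hypot(*p))
im,d=cams.snapshot("top")
b=im[120:300,150:350]
cv2.imwrite("pics/top10z.png",cv2.resize(b,None,fx=3.3,fy=3.3,interpolation=cv2.INTER_CUBIC))
im,d=cams.snapshot("wrist");cv2.imwrite("pics/w10.png",im)
E
```

```text
15.6167 [0.64562439 0.14498461 0.1030645 ] [-1.0452396   1.02670243  5.65111486] 0.0148803015378326 0.001301618368058568
23.043055437606032 0.11032729403902178
```

View pics/top10z.png

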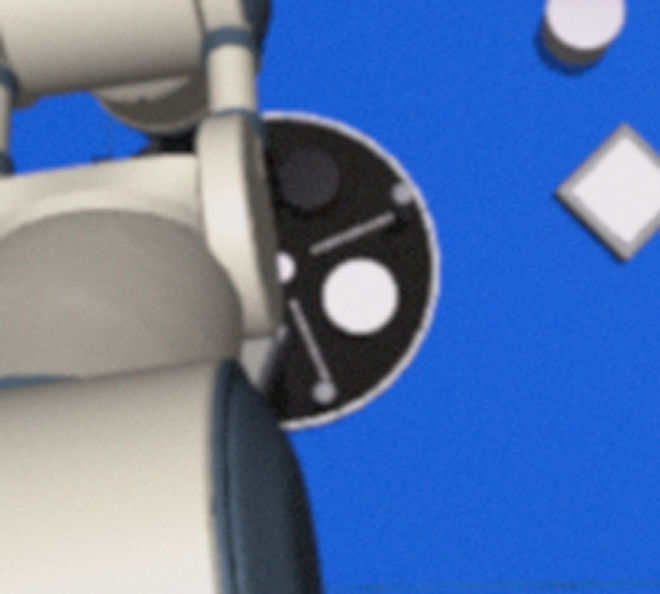

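View pics/w10.png

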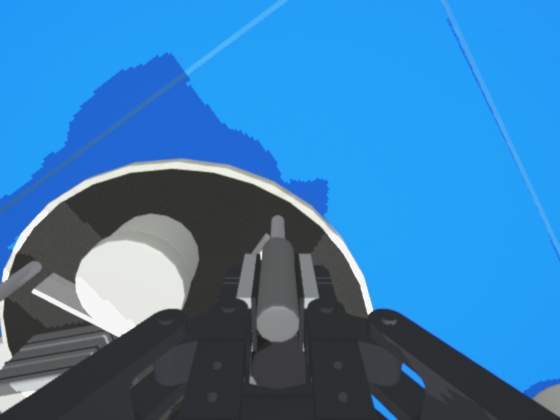

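Posts now at (401,194) and (324,391): gripped post at 23°, pile at about 158°, on the pointer. The three layers still sit aligned at (60,360), and the arm is still. I'll hand the job in.

```bash
python3 - <<'E'
from h import *
C=np.array([.5441,.1018])
for uv in((401,194),(324,391)):
    p=ray("top",np.array([uv])/3.3+[149.7,119.7],.141)[0,:2]-C
    print(np.degrees(np.arctan2(p[1],p[0])).round(2))
print(workorder.sign_off())
E
```

```text
-67.67
-157.11
the job is handed in; nothing more can be done
None
```

I stacked the small parts box on its pile and let go of it. I then turned the carousel about 102° by one post, until the pile stood over the pointer. I handed the job in at 15.7 s, still gripping that post.

- **Box on the pile:** after release its top measured (0.587, 0.161) m against a pile centre of (0.585, 0.162) m, about 2.5 mm off. It was less than 1° out of square and its top was at 87 mm, as expected. After the turn the arm hid the pile from the scene and top cameras. The wrist camera only partly showed it, with the three boxes still looking aligned.
- **Pile at the front:** I worked this out from the two visible posts, which put the pile at 157.3° and 157.9°, and from the gripped post, which gave 158.0°. The pointer measured 157.8°, so the error is about 0.6 mm, against the 9 mm allowed.
- **Grip:** the fingers held the sleeve at an opening of 15 mm with a 40 N squeeze setting. The arm was still and the net wrist force was about 6 N. The contact force on the post cannot be read directly.
- **Disagreement:** while leading the post round, the circle came out 1–2 mm smaller than planned, with up to 15 N at the wrist. I corrected for it along the way.
- **Bystanders:** I never moved near the bottle, tub or circuit board, but I did not measure their positions again at the end.

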